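Open the swap-card box at the orange divider

TASK

A customer wants to look through the swap cards: with a fingertip, push up the lid of the blue card box by its steel front lip and on over past its balance point, so that it stays open by its own weight, and then tip the orange divider inside toward the front until it leans forward on the front wall by itself. Only push, gently: do not grip anything, do not lift or shift the box, leave the things around it alone, and finish with the hand clear.

Things in the scene. Friction and masses are not known exactly. Their poses are not given: they have to be found in the camera images.
- card_box: Blue steel file box, loose, about 1.3 kg, 140 mm deep (x), 130 wide (y), 116 tall shut: a 75 mm base under a 40 mm deep lid shell, walls 4 mm. Origin: centre of its underside; x from front to hinged back, z up. Inside, a pack of cards leans back, its highest edge 84 mm above the counter; yellow and green side tabs farther back stand 7 mm above the cards.
- card_lid (a joint): Lid hinge, rad: 0 shut, 1.85 fully open (106 degrees, against its stop, standing up behind the box). Free hinge with light damping; the 0.12 kg lid falls shut below its balance point of about 1.2 rad and falls open beyond it.
- lid_lip (a point): Middle of the lower front edge of the lid's steel thumb lip, moving with the lid. The lip is a plate 4 mm thick and 52 wide that stands 18 mm out from the lid's front face; its underside is at this height (78 mm above the counter when shut), free below. The edge lies 158 mm in front of the hinge axis and 2 mm above it when shut.
- lid_hinge (a point): Middle of the lid's hinge axis, at the box's upper back edge, 76 mm above the counter; the axis runs along the box's y.
- divider (a joint): Orange divider's hinge at the box floor, rad: 0 leaning back 15 degrees on the packed cards (start), 0.26 upright, 0.86 leaning forward on the front wall. It weighs 60 g and falls back below about 0.22 and forward above it.
- divider_tab (a point): Middle of the top edge of the orange divider's tab, moving with it, under the lid at first. The divider is a plate 2.5 mm thick, 106 wide, with a card pocket on its front; the tab is 44 mm wide and stands 20 mm above plate and cards, free behind. The point is 102 mm from the divider's hinge axis, which runs along the box's y, 10 mm up, 18 mm in front of its centre.
- stamp_chest: Fixed plywood stamp chest to the robot's right of the box, 178 x 240 mm, 130 mm tall; its lid stands open and reaches up to 0.29 m above the counter: move over or round it. Not part of the job. Origin at the centre of its underside.
- service_bell: White domed counter bell on a black foot, 83 mm across, 59 mm tall, to the robot's left of the box; leave alone. Origin at the centre of its underside.
- card_stack_0: Pale stack of cards, 80 x 111 x 11 mm, to the robot's left of the box; leave alone. Origin at the centre of its underside.
- washi_2: Yellow roll of paper tape, 46 mm across, 15 mm tall, between the box and the counter's front edge; leave alone. Origin at the centre of its underside.
- gel_0: Blue and white pen, 148 mm long, 9 mm thick, lying at the counter's front edge; leave alone. Origin at the centre of its underside.

How it is judged:
By the outcome, as a careful person would: the job done as asked, in the order asked, and still so for the second after the job is handed in, with the robot touching nothing.
It also fails if it takes over 58 s, if anything falls off the work surface, if the arm or the gripper's body presses on something with over 40 N, if the wrist force passes 120 N, or if a joint passes its speed limit or range.

ROBOT

A 6-joint arm with a two-finger parallel gripper is mounted at the origin on a cart in front of the work surface, level with it; the furniture and walls round the work are solid. World frame = base frame: x ahead of the robot, y to its left, z up, the work surface at z = 0. Lengths are in mm, angles in rad, forces in N, time in s.
With the tool pointing down it reaches from about 350 to 975 mm from the base axis. Payload 17.4 kg.
Tool frame: the origin (TCP) lies at the very end of the fingers, on their centre line; the grasp point (between the pads) lies 19 mm behind it; y points along the fingers, z is the direction in which the jaws open and shut, and the axes are right-handed (so a half turn about y gives the same grasp; the last joint's range is limited). The gripper opens to 85 mm and grips with 20 to 120 N. Pads are 22 mm wide; open, the fingers measure 114 mm over their backs; the gripper's body (76 mm by 85 mm) begins 54 mm behind the grasp point. The pads swing forward as they close: fully open they stand 13 mm farther back than shut.
Start: joints at [1.103, 0.116, 1.442, -0, 1.584, -0.038], TCP at [281.273, 613.61, 231.303] pointing down, gripper open.
Joint ranges: [-2.83, 2.83], [-0.83, 2.19], [0.07, 2.5], [-1.14, 4.28], [0.01, 3], [-2.97, 2.97]. Speed limits (rad/s): [1.89, 1.89, 2.22, 3.14, 3.14, 3.14].

INTERFACE

Orientations are given as a rotation vector (axis times angle).
In Python, from workcell import bot gives the robot as it stands.
- The arm moves only by the tool jog_arm, never from a script. Its argument "increments" is a list of rows, each an object of numbers: "x", "y", "z": the shift along the tool's x, y, z in m; "rx", "ry", "rz": the turn, a rotation vector about the tool's x, y, z in rad; "fingers": the closure, from -1 (fully open) to 1 (shut). A call has 1 to 10 rows; each row is the pose to reach, as a shift and turn from the pose commanded when the call began, along the tool's axes at that moment; what a row does not reach only later rows make up. A row lasts 1/8 s, in which the tool goes at most 62.5 mm and 10.7 degrees, less where a joint would pass 70% of its speed; a pose out of reach is approached as far as the arm can. A call with a gripper value outside its range is refused whole. The fingers move at their own pace and stop on an object; "squeeze" is the grip in N (left out, the last holds). Time passes only in rows, so rows that repeat a pose let the fingers close. It gives the time, the measured TCP pose, the force and the opening at its end, in the units of the state.
- bot.get_obs(): the state, without advancing time (a new reading comes with each control period).
- bot.camera(name): name is "scene" or "top" or "wrist"; returns a dict with "img" (400x640x3 uint8, red, green, blue), "intrinsics" (3x3 intrinsics, pixels), "R" (3x3) and "t" (3): a world point X has camera coordinates R X + t. Camera axes: x right, y down, z forward; pixel columns grow to the right and rows downward; lengths in mm; the calibration is good to about 2 mm. A picture is of the moment at which its call begins. There is no depth.
- bot.job_done(): hands the job in, once; it reports no verdict.
The state is a dict: "clock": time; "joint_positions": joint angles; "dq": joint speeds; "joint_efforts": joint torques, N m; "eef_pos": TCP position; "tool_rot": TCP orientation; "ft_force": force on the tool from outside, world axes, zero at the start; "torque": the same for the moment, N m; "grip_width": finger opening in mm.
Only numpy, scipy, OpenCV 4.12 (cv2) and the standard library are available. Lean on these libraries where they do the work, as an engineer would, in place of code of your own. Each camera call takes 0.05 s, during which the arm holds its last target.

## Working session

There is one attempt and no reset: what is moved stays moved. The work goes in short steps, Python scripts to look and compute and a tool call to move; the robot and the scene stay as the last step left them, time stands still between calls to the robot, and variables do not carry over. Pictures are saved under pics/ and viewed, and the job is handed in when it is done.

Besides the shell and the picture viewer there is one more tool, called after ">>>" by a JSON object that holds its "fn" and its "kwargs". jog_arm: Moves the arm, as the interface text tells. Its arguments: {"type":"object","properties":{"increments":{"type":"array"},"squeeze":{"type":"number"}},"required":["increments"]}

```bash
ls; mkdir -p pics; python3 - <<'E'
from workcell import bot
import cv2
for n in("scene","top","wrist"):
    c=bot.camera(n); cv2.imwrite(f"pics/{n}0.png",c["img"][:,:,::-1]); print(n,c["intrinsics"].round(1).tolist(),c["R"].round(3).tolist(),c["t"].round(1).tolist())
o=bot.get_obs()
for k,v in o.items(): print(k,v)
E
```

```text
pics
scene [[396.3, 0.0, 317.6], [0.0, 396.3, 197.9], [0.0, 0.0, 1.0]] [[0.863, -0.505, -0.005], [-0.355, -0.599, -0.718], [0.36, 0.621, -0.696]] [-408.9, 296.9, 848.8]
top [[481.8, 0.0, 321.2], [0.0, 481.8, 196.9], [0.0, 0.0, 1.0]] [[0.024, -1.0, -0.004], [-0.988, -0.023, -0.155], [0.155, 0.008, -0.988]] [60.2, 523.9, 1152.1]
wrist [[276.4, 0.0, 321.4], [0.0, 276.4, 199.3], [0.0, 0.0, 1.0]] [[0.417, 0.909, -0.001], [0.866, -0.397, 0.303], [0.275, -0.127, -0.953]] [-674.6, -39.7, 379.6]
clock 0.15
joint_positions [ 1.10316252e+00  1.16383674e-01  1.44208143e+00 -8.39642698e-07
  1.58400636e+00 -3.78310462e-02]
dq [-0.00179957  0.00085486 -0.00265987  0.00043449 -0.00083768 -0.00142617]
joint_efforts [ 3.10858104e-05 -7.32507777e+01 -6.32848191e+01 -1.82152344e-04
  5.04926633e-03 -1.18854268e-04]
eef_pos [281.23316491 613.4740298  230.74532219]
tool_rot [-1.54523733  0.3373081  -0.33696198]
ft_force [-0.42262362 -0.27954457 -0.49520588]
torque [-0.02797757 -0.00190946 -0.01061445]
grip_width 85.50557098534307
```

View pics/scene0.png

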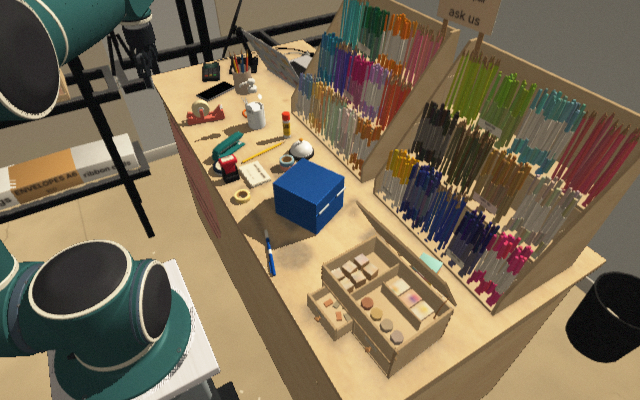

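View pics/top0.png

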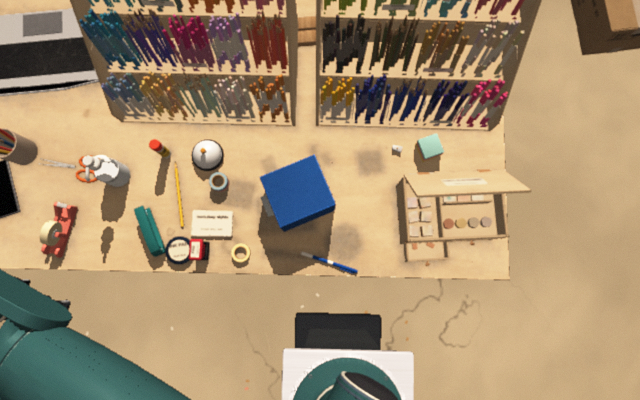

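View pics/wrist0.png

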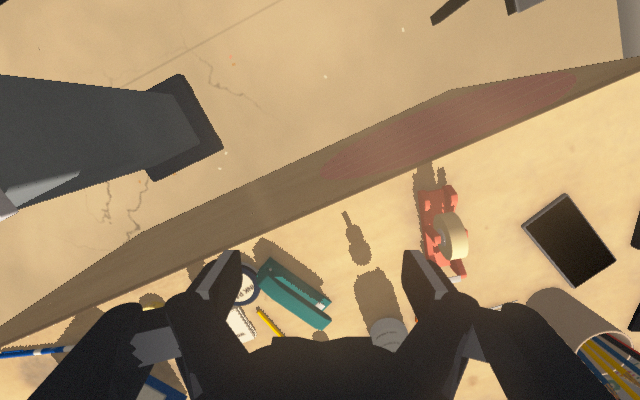

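```bash
python3 - <<'E'
import cv2,numpy as np
from workcell import bot
a=cv2.imread("pics/scene0.png")[140:250,220:380];b=cv2.imread("pics/top0.png")[130:290,180:380]
cv2.imwrite("pics/c1.png",cv2.resize(a,(800,550),interpolation=cv2.INTER_CUBIC));cv2.imwrite("pics/c2.png",cv2.resize(b,(750,600),interpolation=cv2.INTER_CUBIC))
E
```

```text
(no output)
```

View pics/c1.png

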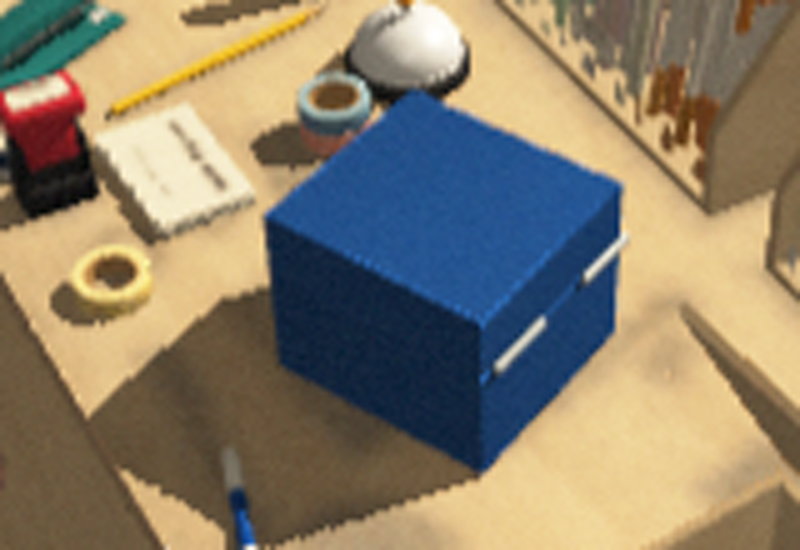

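View pics/c2.png

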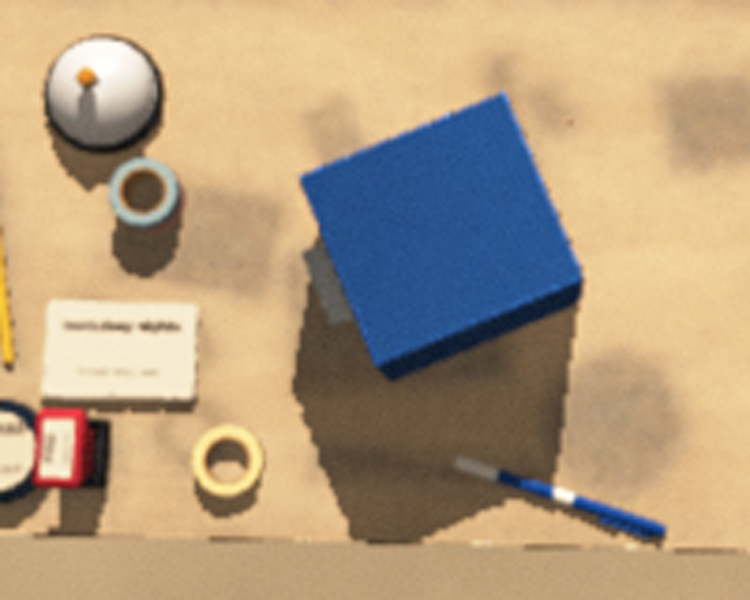

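```bash
cat >h.py <<'E'
import numpy as np,cv2
from scipy.spatial.transform import Rotation as Ro
def cast(c,uv,z):
    K,R,t=c["intrinsics"],np.array(c["R"]),np.array(c["t"]); o=-R.T@t
    uv=np.atleast_2d(uv); d=np.c_[uv,np.ones(len(uv))]@np.linalg.inv(K).T@R
    return o+d*((z-o[2])/d[:,2])[:,None]
def proj(c,X):
    p=np.atleast_2d(X)@np.array(c["R"]).T+c["t"]; p=p@c["intrinsics"].T; return p[:,:2]/p[:,2:]
E
python3 - <<'E'
from workcell import bot
from h import *
c=bot.camera("top"); s=bot.camera("scene")
im=c["img"];hsv=cv2.cvtColor(im,cv2.COLOR_RGB2HSV)
m=cv2.inRange(hsv,(100,120,105),(125,255,255)); m[:140]=0;m[240:]=0;m[:,:250]=0;m[:,345:]=0
cn=max(cv2.findContours(m,0,2)[0],key=cv2.contourArea)
r=cv2.minAreaRect(cn);print(r)
P=cast(c,cv2.boxPoints(r),116);print(P.round(1));print(np.linalg.norm(np.diff(P,axis=0),axis=1))
q=np.array([(302,180),(505,95),(580,275),(388,368)])/3.75+[180,130]
P=cast(c,q,116);print(P.round(1),np.linalg.norm(np.diff(np.r_[P,P[:1]],axis=0),axis=1))
q=np.array([(420,88),(622,185),(484,322),(268,213)])/5+[220,140]
P=cast(s,q,116);print(P.round(1),np.linalg.norm(np.diff(np.r_[P,P[:1]],axis=0),axis=1), P.mean(0))
print(cast(c,np.array([325,285])/3.75+[180,130],80))
st=cast(c,np.array([(46,300),(198,307),(196,405),(42,400),(160,40),(160,93)])/3.75+[180,130],11);print('stack',st.round(0))
print('bell',cast(c,np.array([(103,93),(143,193)])/3.75+[180,130],30).round(0))
print('washi,pen',cast(c,np.array([(228,460),(458,462),(660,530)])/3.75+[180,130],10).round(0))
print('edge',cast(c,[(100,270),(500,277)],0).round(0))
print('shelf',cast(c,[(120,122),(290,123),(320,123),(490,128)],0).round(0))
print('chest',cast(c,[(400,180),(525,190),(510,172),(505,238),(407,240)],130).round(0))
E
```

```text
((297.0141296386719, 190.71649169921875), (54.22784423828125, 59.64720153808594), 67.83365631103516)
[[554.5 217.9 116. ]
 [611.4  90.3 116. ]
 [493.3  39.9 116. ]
 [438.1 165.7 116. ]]
[139.67391135 128.40987942 137.37272435]
[[551.9 214.5 116. ]
 [609.   89.6 116. ]
 [496.2  40.4 116. ]
 [435.9 156.8 116. ]] [137.39214637 123.13068304 131.06294995 129.54071803]
[[556.2 214.2 116. ]
 [607.9  88.4 116. ]
 [494.2  37.5 116. ]
 [438.  163.4 116. ]] [136.05631948 124.59822997 137.88540869 128.58170094] [524.07143522 125.85296764 116.        ]
[[491.1295887  201.86943706  80.        ]]
stack [[486. 398.  11.]
 [483. 295.  11.]
 [417. 293.  11.]
 [418. 397.  11.]
 [668. 331.  11.]
 [631. 329.  11.]]
bell [[625. 364.  30.]
 [557. 333.  30.]]
washi,pen [[381. 270.  10.]
 [384. 117.  10.]
 [342. -18.  10.]]
edge [[ 330.  623.    0.]
 [ 337. -378.    0.]]
shelf [[ 716.  607.    0.]
 [ 723.  159.    0.]
 [ 725.   81.    0.]
 [ 722. -364.    0.]]
chest [[ 552. -108.  130.]
 [ 535. -394.  130.]
 [ 577. -362.  130.]
 [ 424. -345.  130.]
 [ 414. -124.  130.]]
```

```bash
cat >>h.py <<'E'
O=np.array([524,127,0.]);a=np.deg2rad(-66.8)
X=np.array([np.cos(a),np.sin(a),0]);Y=np.array([-X[1],X[0],0]);Z=np.array([0,0,1.])
def W(x,y,z): return O+x*X+y*Y+z*Z
def ori(phi,s=1):
    p=np.deg2rad(phi); d=np.cos(p)*X-np.sin(p)*Z; z=s*Y; return np.c_[np.cross(d,z),d,z]
def inc(o,pos,R,Rc=None,pc=None):
    R0=Ro.from_rotvec(o["tool_rot"]).as_matrix() if Rc is None else Rc
    p0=np.array(o["eef_pos"]) if pc is None else pc
    return (R0.T@(pos-p0)/1000).round(4), Ro.from_matrix(R0.T@R).as_rotvec().round(4)
def box(p): d=np.array(p)-O; return np.array([d@X,d@Y,d[2]]).round(1)
E
python3 - <<'E'
from workcell import bot
from h import *
o=bot.get_obs();print(Ro.from_rotvec(o["tool_rot"]).as_matrix().round(3))
c=bot.camera("wrist");print('cam',-np.array(c["R"]).T@c["t"]-o["eef_pos"])
for s in(1,-1):
  for phi in (25,35): print(s,phi,ori(phi,s).round(2).tolist(),inc(o,W(-220,0,200),ori(phi,s)))
E
```

```text
[[ 0.909 -0.     0.417]
 [-0.417 -0.     0.909]
 [-0.    -1.    -0.001]]
cam [-69.89492345  31.94024878 142.77651804]
1 25 [[0.17, 0.36, 0.92], [-0.39, -0.83, 0.39], [0.91, -0.42, 0.0]] (array([ 0.2604,  0.0311, -0.1934]), array([-0.4162,  0.6544, -1.0804]))
1 35 [[0.23, 0.32, 0.92], [-0.53, -0.75, 0.39], [0.82, -0.57, 0.0]] (array([ 0.2604,  0.0311, -0.1934]), array([-0.3523,  0.678 , -0.9147]))
-1 25 [[-0.17, 0.36, -0.92], [0.39, -0.83, -0.39], [-0.91, -0.42, -0.0]] (array([ 0.2604,  0.0311, -0.1934]), array([-1.3282, -2.0852,  0.5117]))
-1 35 [[-0.23, 0.32, -0.92], [0.53, -0.75, -0.39], [-0.82, -0.57, -0.0]] (array([ 0.2604,  0.0311, -0.1934]), array([-1.1326, -2.1761,  0.4362]))
```

>>> {"fn": "jog_arm", "kwargs": {"increments": [{"x": 0.26,"y": 0.03,"z": -0.19,"rx": -0.352,"ry": 0.678,"rz": -0.915,"fingers": 1},{"x": 0.26,"y": 0.03,"z": -0.19,"rx": -0.352,"ry": 0.678,"rz": -0.915,"fingers": 1},{"x": 0.26,"y": 0.03,"z": -0.19,"rx": -0.352,"ry": 0.678,"rz": -0.915,"fingers": 1},{"x": 0.26,"y": 0.03,"z": -0.19,"rx": -0.352,"ry": 0.678,"rz": -0.915,"fingers": 1},{"x": 0.26,"y": 0.03,"z": -0.19,"rx": -0.352,"ry": 0.678,"rz": -0.915,"fingers": 1},{"x": 0.26,"y": 0.03,"z": -0.19,"rx": -0.352,"ry": 0.678,"rz": -0.915,"fingers": 1},{"x": 0.26,"y": 0.03,"z": -0.19,"rx": -0.352,"ry": 0.678,"rz": -0.915,"fingers": 1},{"x": 0.26,"y": 0.03,"z": -0.19,"rx": -0.352,"ry": 0.678,"rz": -0.915,"fingers": 1},{"x": 0.26,"y": 0.03,"z": -0.19,"rx": -0.352,"ry": 0.678,"rz": -0.915,"fingers": 1},{"x": 0.26,"y": 0.03,"z": -0.19,"rx": -0.352,"ry": 0.678,"rz": -0.915,"fingers": 1}]}}

```text
clock: 1.55
eef_pos: [438.5, 332.6, 201.9]
tool_rot: [-1.825, 0.19, -1.605]
ft_force: [-0.5, 0.4, 0.1]
grip_width: 0.3
```

```bash
python3 - <<'E'
from workcell import bot
from h import *
for n in("scene","wrist"):
    c=bot.camera(n); cv2.imwrite(f"pics/{n}1.png",c["img"][:,:,::-1])
o=bot.get_obs();print(o["clock"],o["joint_positions"].round(2),box(o["eef_pos"]),o["grip_width"],o["ft_force"])
print(Ro.from_rotvec(o["tool_rot"]).as_matrix().round(2).tolist())
print(inc(o,W(-155,0,106),ori(35)))
E
```

```text
1.65 [ 0.97  0.14  1.67 -0.81  1.87  0.54] [-222.6    2.4  201.8] -0.22054758452089399 [-0.14315905  0.47453928  0.07561699]
[[0.23, 0.32, 0.92], [-0.53, -0.75, 0.39], [0.82, -0.57, 0.0]]
(array([-0.0396,  0.1104, -0.0025]), array([-0.0012, -0.001 , -0.0012]))
```

View pics/wrist1.png

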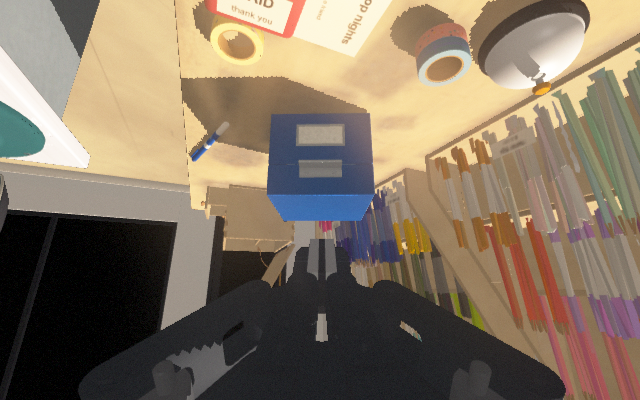

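View pics/scene1.png

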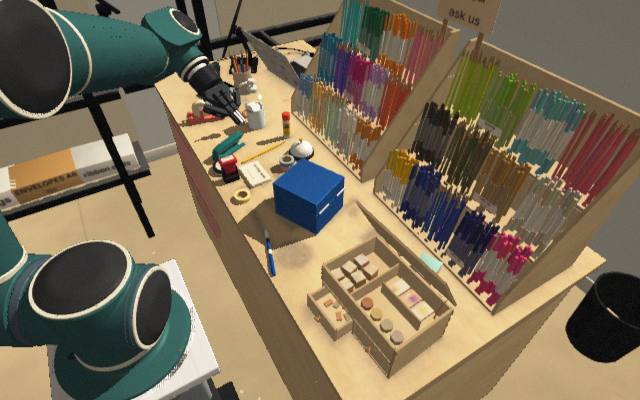

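```bash
python3 - <<'E'
from workcell import bot
from h import *
c=bot.camera("wrist");im=c["img"]
cv2.imwrite("pics/w2.png",cv2.resize(im[100:230,255:385,::-1],(600,600),interpolation=cv2.INTER_CUBIC))
for w in (W(-88,0,78),W(-88,26,78),W(-88,-26,78),W(-88,0,82),W(-70,0,82),W(-70,-65,116),W(-70,65,116)): print(proj(c,w).round(1), ((proj(c,w)-[255,100])*600/130).round(0))
o=bot.get_obs();print(proj(c,o["eef_pos"]))
E
```

```text
[[319. 159.]] [[296. 272.]]
[[341.2 159. ]] [[398. 272.]]
[[296.9 159. ]] [[193. 272.]]
[[319.  162.1]] [[296. 287.]]
[[319.1 168.4]] [[296. 316.]]
[[264.7 194.7]] [[ 45. 437.]]
[[373.5 194.5]] [[547. 436.]]
[[321.04292892 251.98100867]]
```

View pics/w2.png

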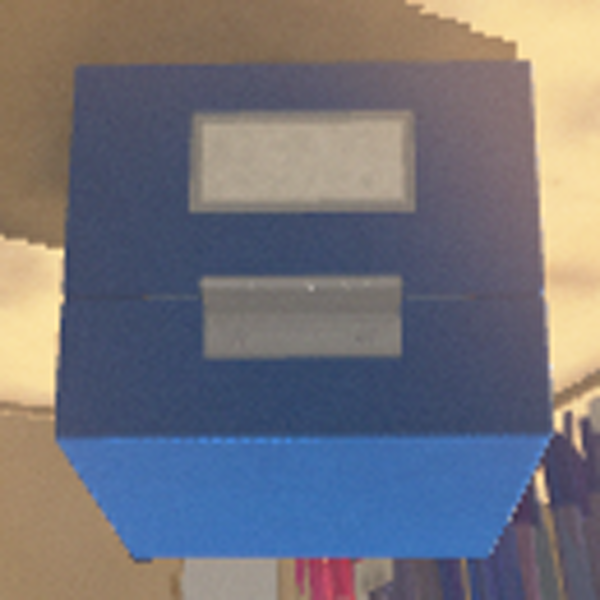

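```bash
python3 - <<'E'
from workcell import bot
from h import *
o=bot.get_obs()
print(inc(o,W(-155.6,1.5,102.7),ori(35)),inc(o,W(-86,1.5,54),ori(35)))
E
```

```text
(array([-0.0426,  0.1117, -0.001 ]), array([-0.001 , -0.001 , -0.0009])) (array([-0.0425,  0.1967, -0.0011]), array([-0.001 , -0.001 , -0.0009]))
```

>>> {"fn": "jog_arm", "kwargs": {"increments": [{"x": -0.02,"y": 0.05,"z": -0.001,"fingers": 1},{"x": -0.0425,"y": 0.1,"z": -0.001,"fingers": 1},{"x": -0.0425,"y": 0.125,"z": -0.001,"fingers": 1},{"x": -0.0425,"y": 0.145,"z": -0.001,"fingers": 1},{"x": -0.0425,"y": 0.165,"z": -0.001,"fingers": 1},{"x": -0.0425,"y": 0.18,"z": -0.001,"fingers": 1},{"x": -0.0425,"y": 0.19,"z": -0.001,"fingers": 1},{"x": -0.0425,"y": 0.196,"z": -0.001,"fingers": 1},{"x": -0.0425,"y": 0.196,"z": -0.001,"fingers": 1}]}}

```text
invalid input at $.increments[0]: expected keys x, y, z, rx, ry, rz, fingers
```

```bash
python3 - <<'E'
from workcell import bot
from h import *
for n in("scene","wrist"):
    c=bot.camera(n); i=c["img"][:,:,::-1]
    if n=="scene": i=cv2.resize(i[120:250,200:380],(800,578),interpolation=cv2.INTER_CUBIC)
    cv2.imwrite(f"pics/{n}2.png",i)
o=bot.get_obs();print(o["clock"],o["joint_positions"].round(2),box(o["eef_pos"]),o["ft_force"])
E
```

```text
1.8 [ 0.97  0.14  1.67 -0.81  1.87  0.54] [-222.6    2.3  201.5] [-0.20840234 -0.08570242  0.94251216]
```

View pics/wrist2.png

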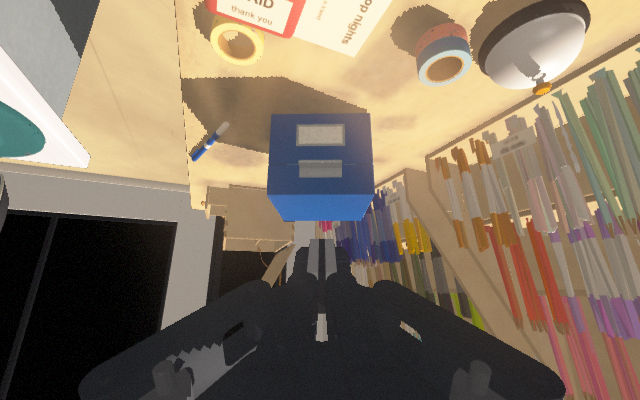

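View pics/scene2.png

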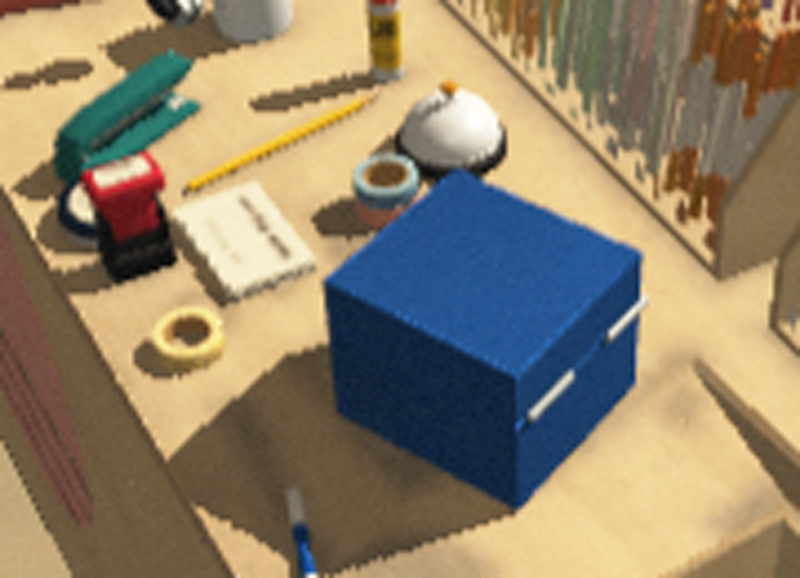

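```bash
python3 - <<'E'
from workcell import bot
from h import *
c=bot.camera("top")
for z in(0,45):
  for p in cast(c,np.array([(35,410),(110,420),(108,487),(36,487)])/3.75+[180,130],z): print(z,p.round(0),box(p))
s=bot.camera("scene")
# stamp in scene crop: top (85..160,180..200), bottom of body (105..175,270..300)
q=np.array([(85,180),(120,200),(160,175),(110,295),(175,265)])/4.444+[200,120]
for z in(0,45,60): print(z,[box(p).tolist() for p in cast(s,q,z)])
E
```

```text
0 [412. 404.   0.] [-298.5    6.3    0. ]
0 [407. 353.   0.] [-253.7  -18.8    0. ]
0 [362. 351.   0.] [-270.1  -60.5    0. ]
0 [361. 400.   0.] [-315.   -42.6    0. ]
45 [409. 391.  45.] [-288.    -1.2   45. ]
45 [404. 342.  45.] [-244.9  -25.4   45. ]
45 [361. 341.  45.] [-260.7  -65.6   45. ]
45 [360. 387.  45.] [-303.9  -48.3   45. ]
0 [[-372.3, 4.6, 0.0], [-335.1, 3.5, 0.0], [-332.4, 40.9, 0.0], [-267.4, -71.8, 0.0], [-253.5, -23.9, -0.0]]
45 [[-324.4, -29.9, 45.0], [-289.3, -31.0, 45.0], [-286.7, 4.4, 45.0], [-225.4, -102.0, 45.0], [-212.3, -56.8, 45.0]]
60 [[-308.4, -41.4, 60.0], [-274.1, -42.4, 60.0], [-271.5, -7.8, 60.0], [-211.4, -112.1, 60.0], [-198.6, -67.7, 60.0]]
```

```bash
python3 - <<'E'
from workcell import bot
from h import *
o=bot.get_obs()
for x,z in((-160,130),(-90,60),(-90,52)):print(inc(o,W(x,8,z),ori(45)))
E
```

```text
(array([-0.0225,  0.0922,  0.0056]), array([-0.0007, -0.0005,  0.1742]))
(array([-0.0397,  0.1897,  0.0055]), array([-0.0007, -0.0005,  0.1742]))
(array([-0.0462,  0.1943,  0.0055]), array([-0.0007, -0.0005,  0.1742]))
```

>>> {"fn": "jog_arm", "kwargs": {"increments": [{"x": -0.015,"y": 0.045,"z": 0.0055,"rx": 0,"ry": 0,"rz": 0.174,"fingers": 1},{"x": -0.029,"y": 0.092,"z": 0.0055,"rx": 0,"ry": 0,"rz": 0.174,"fingers": 1},{"x": -0.029,"y": 0.097,"z": 0.0055,"rx": 0,"ry": 0,"rz": 0.174,"fingers": 1},{"x": -0.033,"y": 0.12,"z": 0.0055,"rx": 0,"ry": 0,"rz": 0.174,"fingers": 1},{"x": -0.037,"y": 0.145,"z": 0.0055,"rx": 0,"ry": 0,"rz": 0.174,"fingers": 1},{"x": -0.041,"y": 0.165,"z": 0.0055,"rx": 0,"ry": 0,"rz": 0.174,"fingers": 1},{"x": -0.044,"y": 0.182,"z": 0.0055,"rx": 0,"ry": 0,"rz": 0.174,"fingers": 1},{"x": -0.046,"y": 0.194,"z": 0.0055,"rx": 0,"ry": 0,"rz": 0.174,"fingers": 1},{"x": -0.046,"y": 0.194,"z": 0.0055,"rx": 0,"ry": 0,"rz": 0.174,"fingers": 1}]}}

```text
clock: 3.02
eef_pos: [495.8, 212.5, 51.9]
tool_rot: [-1.76, 0.339, -1.485]
ft_force: [-0.0, -0.1, 1.0]
grip_width: 0.1
```

```bash
python3 - <<'E'
from workcell import bot
from h import *
for n in("scene","wrist"):
    c=bot.camera(n); i=c["img"][:,:,::-1]
    if n=="scene": i=cv2.resize(i[120:250,200:380],(800,578),interpolation=cv2.INTER_CUBIC)
    cv2.imwrite(f"pics/{n}3.png",i)
o=bot.get_obs();print(o["clock"],o["joint_positions"].round(2),box(o["eef_pos"]),o["ft_force"])
E
```

```text
3.125 [ 0.72  0.11  1.9  -0.74  1.47  0.53] [-90.3   8.2  52.7] [0.30206157 0.06743644 0.46219561]
```

View pics/wrist3.png

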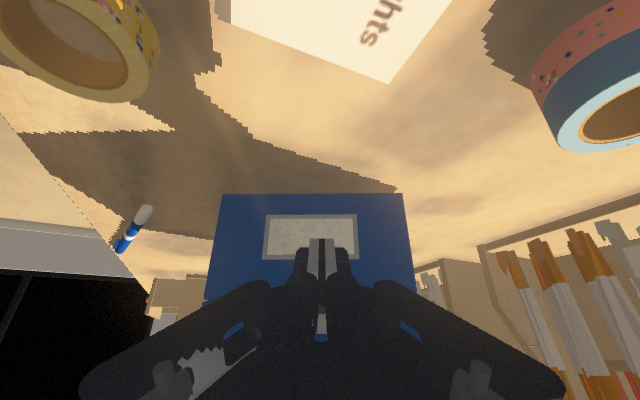

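View pics/scene3.png

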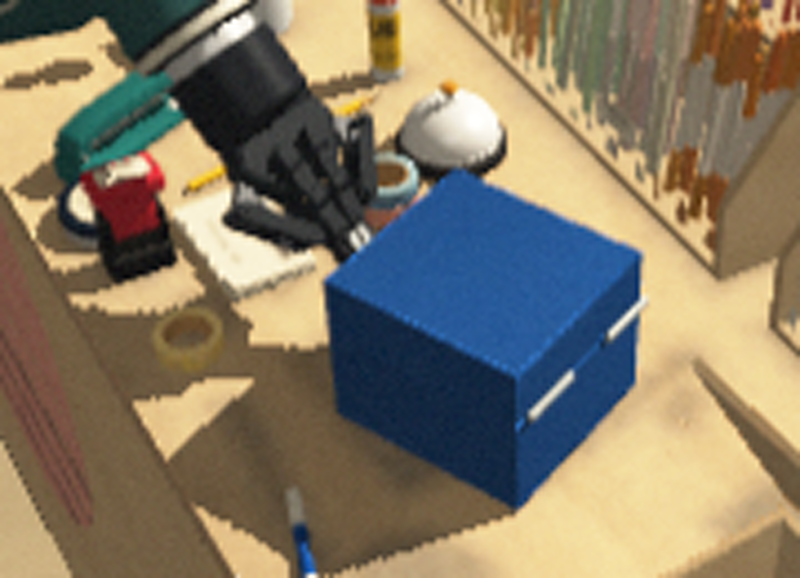

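```bash
cat >>h.py <<'E'
def tcp_arc(th,y=8.):
    E=np.array([70-158*np.cos(th)+2*np.sin(th),76+158*np.sin(th)+2*np.cos(th)])
    b=max(th,np.pi/4); C=E+6*np.array([np.cos(b),-np.sin(b)]); T=C-7.8
    return W(T[0],y,T[1])
def table(ths):
    from workcell import bot
    o=bot.get_obs(); print(box(o["eef_pos"]),o["ft_force"].round(1))
    for t in ths:
        d,r=inc(o,tcp_arc(t),ori(45)); print(round(t,3),d.round(4).tolist(),r.tolist())
E
python3 - <<'E'
from h import *
table([0,.0,.03,.07,.12,.17,.22,.27,.32,.37])
E
```

```text
[-90.3   8.2  52.7] [0.3 0.1 0.5]
0 [0.0085, -0.0102, -0.0002] [-0.0009, -0.0009, 0.0003]
0.0 [0.0085, -0.0102, -0.0002] [-0.0009, -0.0009, 0.0003]
0.03 [0.0119, -0.0135, -0.0002] [-0.0009, -0.0009, 0.0003]
0.07 [0.0167, -0.0177, -0.0002] [-0.0009, -0.0009, 0.0003]
0.12 [0.0228, -0.0226, -0.0002] [-0.0009, -0.0009, 0.0003]
0.17 [0.0292, -0.0272, -0.0002] [-0.0009, -0.0009, 0.0003]
0.22 [0.0358, -0.0316, -0.0002] [-0.0009, -0.0009, 0.0003]
0.27 [0.0427, -0.0355, -0.0001] [-0.0009, -0.0009, 0.0003]
0.32 [0.0497, -0.0392, -0.0001] [-0.0009, -0.0009, 0.0003]
0.37 [0.0569, -0.0424, -0.0001] [-0.0009, -0.0009, 0.0003]
```

>>> {"fn": "jog_arm", "kwargs": {"increments": [{"x": 0.008,"y": -0.008,"z": 0,"rx": 0,"ry": 0,"rz": 0,"fingers": 1},{"x": 0.012,"y": -0.0115,"z": 0,"rx": 0,"ry": 0,"rz": 0,"fingers": 1},{"x": 0.0167,"y": -0.0157,"z": 0,"rx": 0,"ry": 0,"rz": 0,"fingers": 1},{"x": 0.0228,"y": -0.0206,"z": 0,"rx": 0,"ry": 0,"rz": 0,"fingers": 1},{"x": 0.0292,"y": -0.0252,"z": 0,"rx": 0,"ry": 0,"rz": 0,"fingers": 1},{"x": 0.0358,"y": -0.0296,"z": 0,"rx": 0,"ry": 0,"rz": 0,"fingers": 1},{"x": 0.0427,"y": -0.0335,"z": 0,"rx": 0,"ry": 0,"rz": 0,"fingers": 1},{"x": 0.0497,"y": -0.0372,"z": 0,"rx": 0,"ry": 0,"rz": 0,"fingers": 1},{"x": 0.057,"y": -0.0404,"z": 0,"rx": 0,"ry": 0,"rz": 0,"fingers": 1}]}}

```text
clock: 4.25
eef_pos: [500.5, 201.9, 121.7]
tool_rot: [-1.759, 0.338, -1.485]
ft_force: [0.5, 1.4, 0.2]
grip_width: 0.0
```

```bash
python3 - <<'E'
from workcell import bot
from h import *
for n in("scene","wrist"):
    c=bot.camera(n); i=c["img"][:,:,::-1]
    if n=="scene": i=cv2.resize(i[120:250,200:380],(800,578),interpolation=cv2.INTER_CUBIC)
    cv2.imwrite(f"pics/{n}4.png",i)
table(np.arange(.42,.9,.05))
E
```

```text
[-78.2   8.1 122.1] [-0.4  0.2 -0.6]
0.42 [0.0065, -0.0049, -0.0001] [-0.0011, -0.0015, 0.0002]
0.47 [0.014, -0.0074, -0.0001] [-0.0011, -0.0015, 0.0002]
0.52 [0.0216, -0.0096, -0.0001] [-0.0011, -0.0015, 0.0002]
0.57 [0.0293, -0.0114, -0.0001] [-0.0011, -0.0015, 0.0002]
0.62 [0.0371, -0.0128, -0.0] [-0.0011, -0.0015, 0.0002]
0.67 [0.0449, -0.0138, -0.0] [-0.0011, -0.0015, 0.0002]
0.72 [0.0528, -0.0144, -0.0] [-0.0011, -0.0015, 0.0002]
0.77 [0.0607, -0.0146, -0.0] [-0.0011, -0.0015, 0.0002]
0.82 [0.0684, -0.0144, 0.0] [-0.0011, -0.0015, 0.0002]
0.87 [0.076, -0.0139, 0.0] [-0.0011, -0.0015, 0.0002]
```

View pics/wrist4.png

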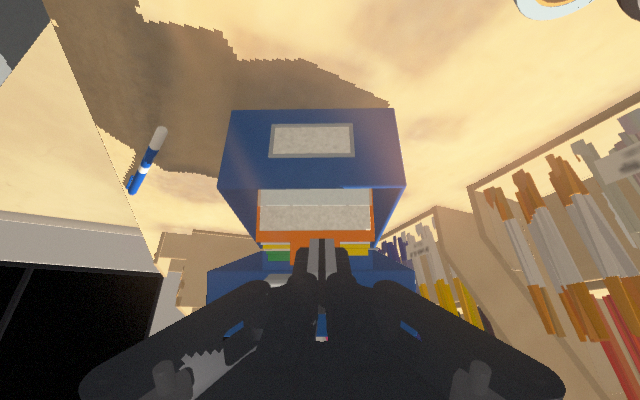

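View pics/scene4.png

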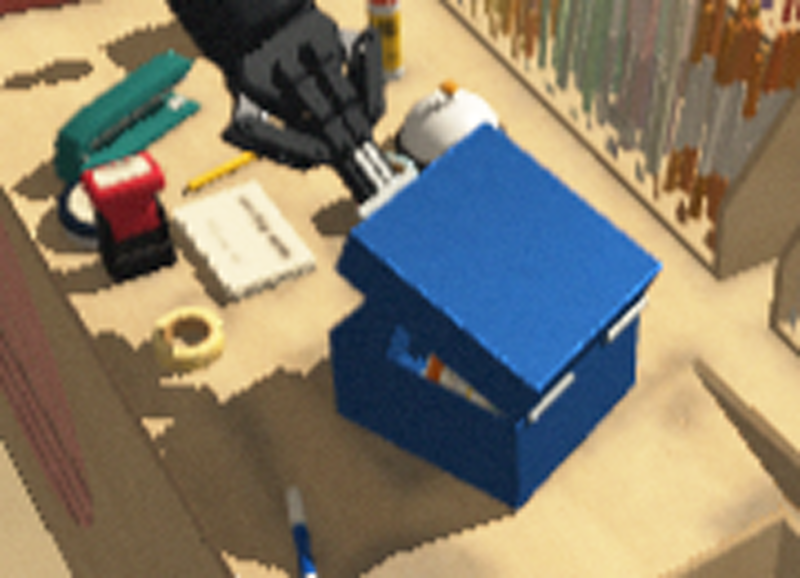

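>>> {"fn": "jog_arm", "kwargs": {"increments": [{"x": 0.0065,"y": -0.003,"z": 0,"rx": 0,"ry": 0,"rz": 0,"fingers": 1},{"x": 0.014,"y": -0.0055,"z": 0,"rx": 0,"ry": 0,"rz": 0,"fingers": 1},{"x": 0.0216,"y": -0.0077,"z": 0,"rx": 0,"ry": 0,"rz": 0,"fingers": 1},{"x": 0.0293,"y": -0.0095,"z": 0,"rx": 0,"ry": 0,"rz": 0,"fingers": 1},{"x": 0.0371,"y": -0.011,"z": 0,"rx": 0,"ry": 0,"rz": 0,"fingers": 1},{"x": 0.045,"y": -0.012,"z": 0,"rx": 0,"ry": 0,"rz": 0,"fingers": 1},{"x": 0.0528,"y": -0.0125,"z": 0,"rx": 0,"ry": 0,"rz": 0,"fingers": 1},{"x": 0.0607,"y": -0.0127,"z": 0,"rx": 0,"ry": 0,"rz": 0,"fingers": 1},{"x": 0.0684,"y": -0.0125,"z": 0,"rx": 0,"ry": 0,"rz": 0,"fingers": 1},{"x": 0.076,"y": -0.012,"z": 0,"rx": 0,"ry": 0,"rz": 0,"fingers": 1}]}}

```text
clock: 5.6
eef_pos: [518.3, 160.2, 183.8]
tool_rot: [-1.759, 0.338, -1.484]
ft_force: [-0.0, 0.7, -0.2]
grip_width: -0.4
```

```bash
python3 - <<'E'
from workcell import bot
from h import *
for n in("scene","wrist"):
    c=bot.camera(n); i=c["img"][:,:,::-1]
    if n=="scene": i=cv2.resize(i[120:250,200:380],(800,578),interpolation=cv2.INTER_CUBIC)
    cv2.imwrite(f"pics/{n}5.png",i)
table(np.arange(.92,1.4,.05))
E
```

```text
[-32.7   7.9 184.1] [ 0.2  0.8 -0.7]
0.92 [0.0075, -0.0013, 0.0001] [-0.0008, -0.0014, 0.0004]
0.97 [0.015, -0.0, 0.0001] [-0.0008, -0.0014, 0.0004]
1.02 [0.0224, 0.0017, 0.0001] [-0.0008, -0.0014, 0.0004]
1.07 [0.0297, 0.0037, 0.0001] [-0.0008, -0.0014, 0.0004]
1.12 [0.0369, 0.0061, 0.0001] [-0.0008, -0.0014, 0.0004]
1.17 [0.044, 0.0089, 0.0001] [-0.0008, -0.0014, 0.0004]
1.22 [0.0509, 0.012, 0.0001] [-0.0008, -0.0014, 0.0004]
1.27 [0.0577, 0.0155, 0.0001] [-0.0008, -0.0014, 0.0004]
1.32 [0.0643, 0.0193, 0.0001] [-0.0008, -0.0014, 0.0004]
1.37 [0.0707, 0.0234, 0.0001] [-0.0008, -0.0014, 0.0004]
```

View pics/scene5.png

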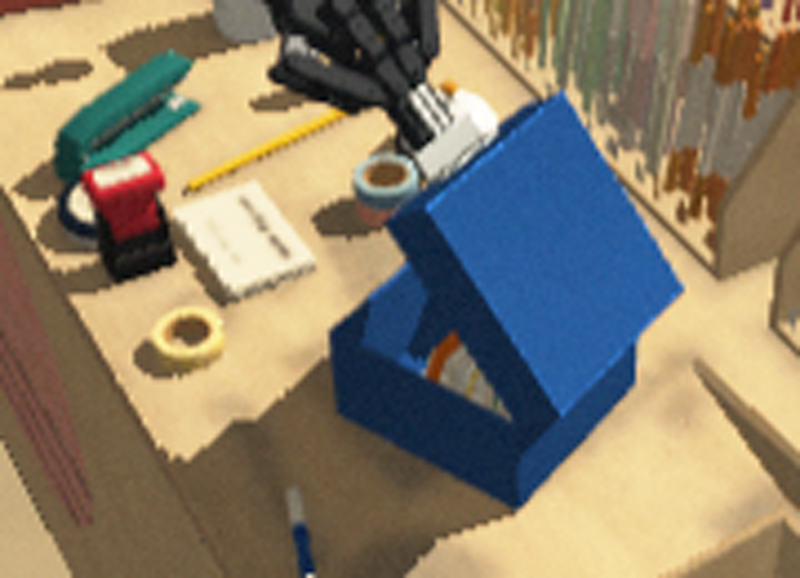

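View pics/wrist5.png

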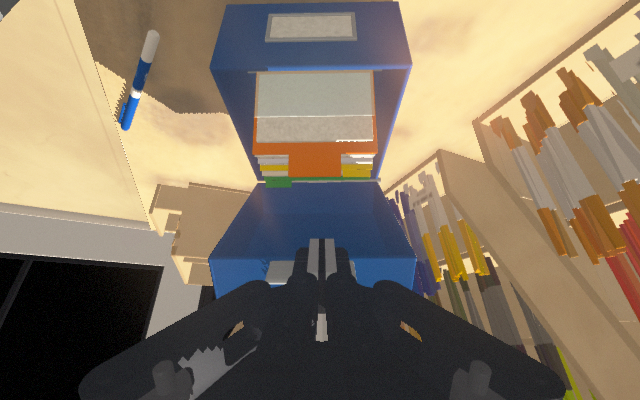

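>>> {"fn": "jog_arm", "kwargs": {"increments": [{"x": 0.0075,"y": 0,"z": 0,"rx": 0,"ry": 0,"rz": 0,"fingers": 1},{"x": 0.015,"y": 0.0015,"z": 0,"rx": 0,"ry": 0,"rz": 0,"fingers": 1},{"x": 0.0224,"y": 0.003,"z": 0,"rx": 0,"ry": 0,"rz": 0,"fingers": 1},{"x": 0.0297,"y": 0.005,"z": 0,"rx": 0,"ry": 0,"rz": 0,"fingers": 1},{"x": 0.037,"y": 0.0075,"z": 0,"rx": 0,"ry": 0,"rz": 0,"fingers": 1},{"x": 0.042,"y": 0.009,"z": 0,"rx": 0,"ry": 0,"rz": 0,"fingers": 1},{"x": 0.047,"y": 0.0115,"z": 0,"rx": 0,"ry": 0,"rz": 0,"fingers": 1},{"x": 0.0515,"y": 0.0135,"z": 0,"rx": 0,"ry": 0,"rz": 0,"fingers": 1},{"x": 0.0555,"y": 0.0155,"z": 0,"rx": 0,"ry": 0,"rz": 0,"fingers": 1},{"x": 0.06,"y": 0.018,"z": 0,"rx": 0,"ry": 0,"rz": 0,"fingers": 1}]}}

```text
clock: 6.95
eef_pos: [540.0, 109.7, 213.2]
tool_rot: [-1.759, 0.338, -1.484]
ft_force: [0.8, -0.2, 1.1]
grip_width: 0.2
```

```bash
python3 - <<'E'
from workcell import bot
from h import *
for n in("scene","wrist"):
    c=bot.camera(n); i=c["img"][:,:,::-1]
    if n=="scene": i=cv2.resize(i[120:250,200:380],(800,578),interpolation=cv2.INTER_CUBIC)
    cv2.imwrite(f"pics/{n}6.png",i)
table(np.arange(1.28,1.6,.03))
E
```

```text
[ 22.4   7.8 213.4] [-0.   0.5  1.1]
1.28 [-0.0006, -0.002, 0.0002] [-0.0005, -0.0009, 0.0004]
1.31 [0.0034, 0.0003, 0.0002] [-0.0005, -0.0009, 0.0004]
1.34 [0.0073, 0.0026, 0.0002] [-0.0005, -0.0009, 0.0004]
1.37 [0.0111, 0.0052, 0.0002] [-0.0005, -0.0009, 0.0004]
1.4 [0.0148, 0.0078, 0.0002] [-0.0005, -0.0009, 0.0004]
1.43 [0.0184, 0.0105, 0.0002] [-0.0005, -0.0009, 0.0004]
1.46 [0.022, 0.0134, 0.0002] [-0.0005, -0.0009, 0.0004]
1.49 [0.0255, 0.0163, 0.0002] [-0.0005, -0.0009, 0.0004]
1.52 [0.0289, 0.0194, 0.0002] [-0.0005, -0.0009, 0.0004]
1.55 [0.0322, 0.0225, 0.0002] [-0.0005, -0.0009, 0.0004]
1.58 [0.0354, 0.0258, 0.0002] [-0.0005, -0.0009, 0.0004]
```

View pics/scene6.png

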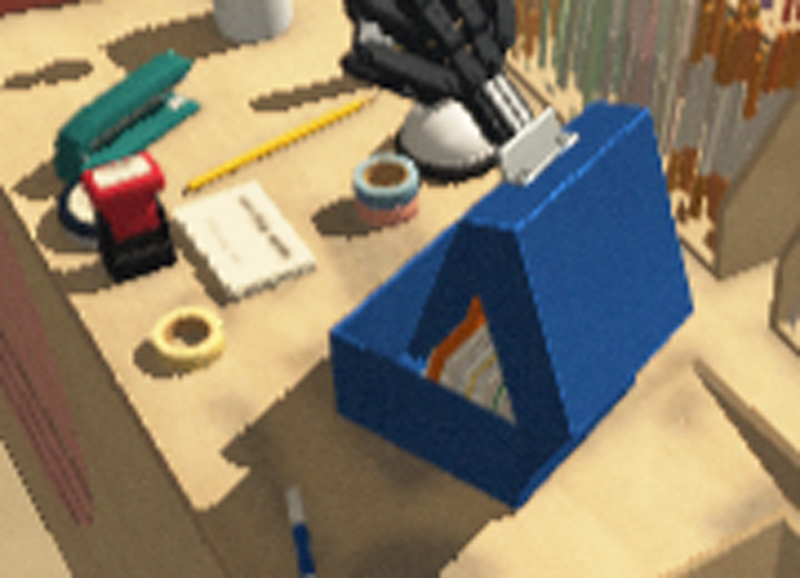

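View pics/wrist6.png

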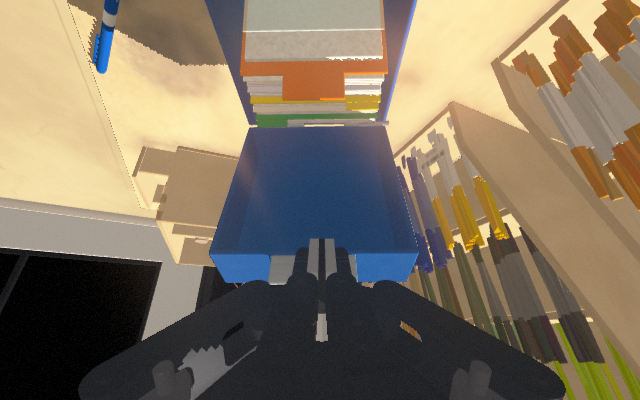

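>>> {"fn": "jog_arm", "kwargs": {"increments": [{"x": 0.0034,"y": 0.002,"z": 0,"rx": 0,"ry": 0,"rz": 0,"fingers": 1},{"x": 0.0073,"y": 0.004,"z": 0,"rx": 0,"ry": 0,"rz": 0,"fingers": 1},{"x": 0.011,"y": 0.0065,"z": 0,"rx": 0,"ry": 0,"rz": 0,"fingers": 1},{"x": 0.0148,"y": 0.009,"z": 0,"rx": 0,"ry": 0,"rz": 0,"fingers": 1},{"x": 0.0184,"y": 0.012,"z": 0,"rx": 0,"ry": 0,"rz": 0,"fingers": 1},{"x": 0.022,"y": 0.0145,"z": 0,"rx": 0,"ry": 0,"rz": 0,"fingers": 1},{"x": 0.022,"y": 0.0145,"z": 0,"rx": 0,"ry": 0,"rz": 0,"fingers": 1},{"x": 0.022,"y": 0.0145,"z": 0,"rx": 0,"ry": 0,"rz": 0,"fingers": 1}]}}

```text
clock: 8.05
eef_pos: [550.0, 86.2, 218.4]
tool_rot: [-1.759, 0.338, -1.484]
ft_force: [0.1, 0.2, 0.5]
grip_width: 0.1
```

```bash
python3 - <<'E'
from workcell import bot
from h import *
for n in("scene","wrist"):
    c=bot.camera(n); i=c["img"][:,:,::-1]
    if n=="scene": i=cv2.resize(i[120:250,200:380],(800,578),interpolation=cv2.INTER_CUBIC)
    cv2.imwrite(f"pics/{n}7.png",i)
table([1.46])
E
```

```text
[ 47.7   7.9 218.5] [ 0.5  0.7 -0.5]
1.46 [0.0005, -0.0009, 0.0001] [-0.0007, -0.0004, 0.0004]
```

View pics/scene7.png

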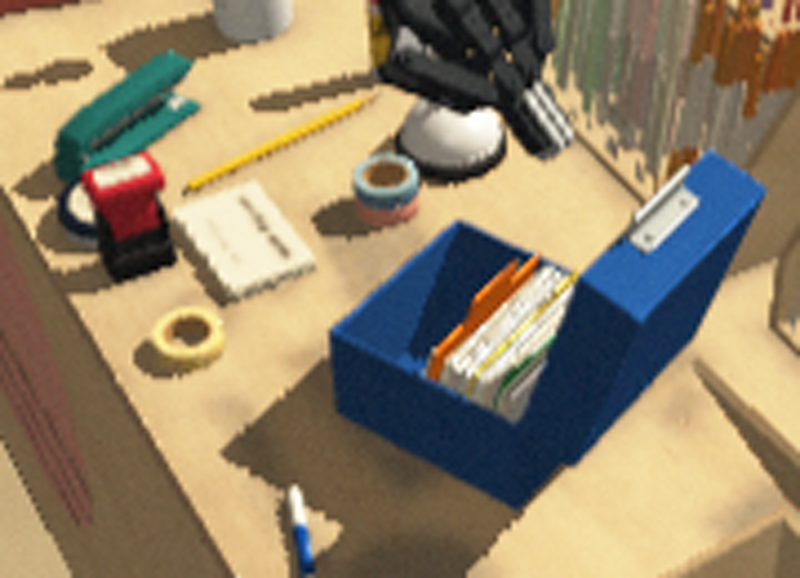

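View pics/wrist7.png

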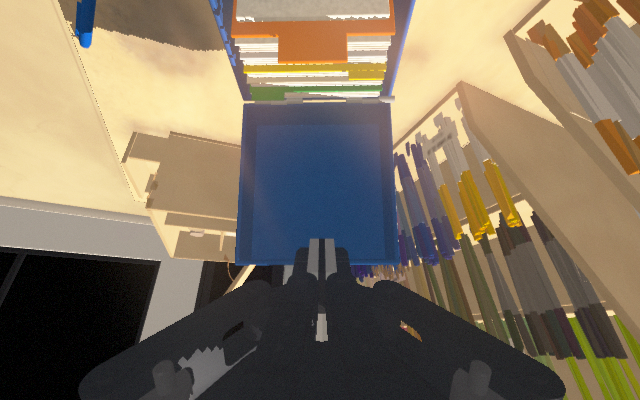

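```bash
python3 - <<'E'
from workcell import bot
from h import *
o=bot.get_obs()
c=bot.camera("wrist"); t=bot.camera("top"); s=bot.camera("scene")
cv2.imwrite("pics/t8.png",cv2.resize(t["img"][130:270,210:370,::-1],(685,600),interpolation=cv2.INTER_CUBIC))
hsv=cv2.cvtColor(c["img"],cv2.COLOR_RGB2HSV); m=cv2.inRange(hsv,(5,150,120),(17,255,255));m[:,:200]=0;m[:,420:]=0;m[120:]=0
print(cv2.boundingRect(m)); ys=np.where(m.any(1))[0].max(); 
for r in range(ys-8,ys+1): xs=np.where(m[r])[0]; print(r,xs.min() if len(xs) else 0,xs.max() if len(xs) else 0,len(xs))
for uv in([(278,62),(347,62)],): print([box(p) for p in cast(c,uv,108.5)])
for w in(W(8,0,108.5),W(8,22,108.5),W(8,-22,108.5)): print(proj(c,w),proj(t,w),((proj(t,w)-[210,130])*4.285).round())
print(inc(o,W(10,0,245),ori(90)))
E
```

```text
(231, 0, 164, 64)
55 278 347 70
56 278 346 69
57 278 346 69
58 278 346 69
59 278 346 69
60 278 347 70
61 278 346 69
62 278 346 69
63 286 343 19
[array([  6.9, -19. , 108.5]), array([  6.9,  24.3, 108.5])]
[[308.39188785  63.60540904]] [[300.98326527 189.90911165]] [[390. 257.]]
[[343.28218797  63.58254058]] [[297.55614493 181.33422244]] [[375. 220.]]
[[273.4968396   63.62828061]] [[304.42991054 198.5328536 ]] [[405. 294.]]
(array([-0.0079, -0.0454, -0.0078]), array([-8.000e-04, -1.000e-04,  7.858e-01]))
```

View pics/t8.png

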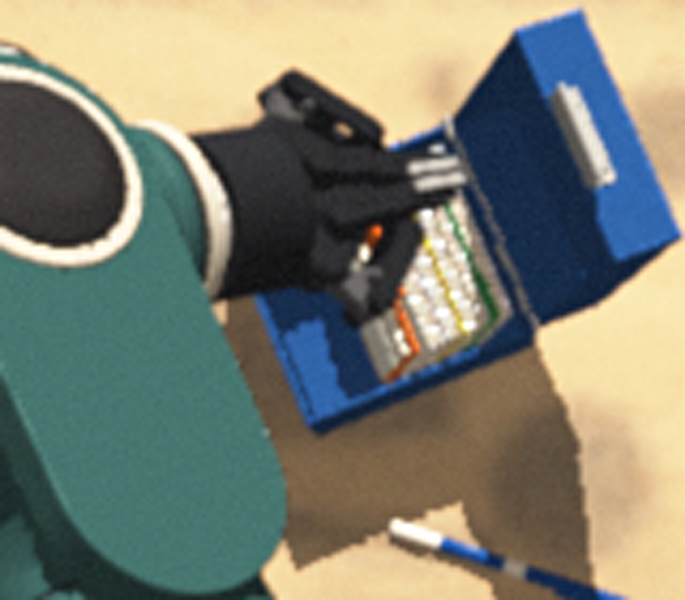

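>>> {"fn": "jog_arm", "kwargs": {"increments": [{"x": -0.007,"y": -0.045,"z": -0.006,"rx": 0,"ry": 0,"rz": 0.1,"fingers": 1},{"x": -0.007,"y": -0.045,"z": -0.006,"rx": 0,"ry": 0,"rz": 0.27,"fingers": 1},{"x": -0.007,"y": -0.045,"z": -0.006,"rx": 0,"ry": 0,"rz": 0.44,"fingers": 1},{"x": -0.007,"y": -0.045,"z": -0.006,"rx": 0,"ry": 0,"rz": 0.61,"fingers": 1},{"x": -0.007,"y": -0.045,"z": -0.006,"rx": 0,"ry": 0,"rz": 0.785,"fingers": 1},{"x": -0.007,"y": -0.045,"z": -0.006,"rx": 0,"ry": 0,"rz": 0.785,"fingers": 1},{"x": -0.007,"y": -0.045,"z": -0.006,"rx": 0,"ry": 0,"rz": 0.785,"fingers": 1}]}}

```text
clock: 9.18
eef_pos: [529.9, 117.5, 245.0]
tool_rot: [-1.376, 0.904, -0.909]
ft_force: [0.0, 0.3, 0.2]
grip_width: 0.2
```

```bash
python3 - <<'E'
from workcell import bot
from h import *
c=bot.camera("wrist");cv2.imwrite("pics/w9.png",c["img"][:,:,::-1])
o=bot.get_obs();print(o["clock"],o["joint_positions"].round(2),box(o["eef_pos"]),o["ft_force"])
for p in((30,2,200),(30,2,125),(30,2,98),(-22,2,98)): print(inc(o,W(*p),ori(90)))
print(proj(c,W(7,2,108.5)))
E
```

```text
9.225 [ 0.17 -0.18  1.71 -0.    1.61 -0.23] [ 10.6   1.8 245. ] [-0.03258165  0.51492404 -0.18262075]
(array([0.0193, 0.0451, 0.0002]), array([-0.0001,  0.0007,  0.0034]))
(array([0.019 , 0.1201, 0.0002]), array([-0.0001,  0.0007,  0.0034]))
(array([0.0189, 0.1471, 0.0002]), array([-0.0001,  0.0007,  0.0034]))
(array([-0.0331,  0.1469,  0.0003]), array([-0.0001,  0.0007,  0.0034]))
[[321.4060682  184.40377497]]
```

View pics/w9.png

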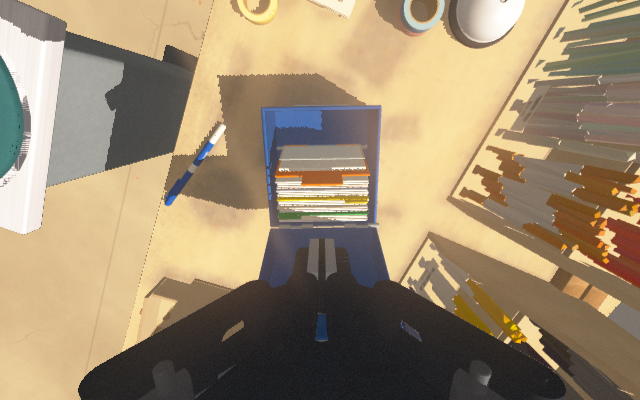

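>>> {"fn": "jog_arm", "kwargs": {"increments": [{"x": 0.019,"y": 0.03,"z": 0,"rx": 0,"ry": 0,"rz": 0,"fingers": 1},{"x": 0.019,"y": 0.06,"z": 0,"rx": 0,"ry": 0,"rz": 0,"fingers": 1},{"x": 0.019,"y": 0.09,"z": 0,"rx": 0,"ry": 0,"rz": 0,"fingers": 1},{"x": 0.019,"y": 0.11,"z": 0,"rx": 0,"ry": 0,"rz": 0,"fingers": 1},{"x": 0.019,"y": 0.125,"z": 0,"rx": 0,"ry": 0,"rz": 0,"fingers": 1},{"x": 0.019,"y": 0.135,"z": 0,"rx": 0,"ry": 0,"rz": 0,"fingers": 1},{"x": 0.019,"y": 0.142,"z": 0,"rx": 0,"ry": 0,"rz": 0,"fingers": 1},{"x": 0.019,"y": 0.147,"z": 0,"rx": 0,"ry": 0,"rz": 0,"fingers": 1},{"x": 0.019,"y": 0.147,"z": 0,"rx": 0,"ry": 0,"rz": 0,"fingers": 1}]}}

```text
clock: 10.35
eef_pos: [537.7, 100.0, 98.3]
tool_rot: [-1.374, 0.905, -0.907]
ft_force: [-0.2, 0.3, -0.3]
grip_width: -0.0
```

```bash
python3 - <<'E'
from workcell import bot
from h import *
c=bot.camera("wrist");cv2.imwrite("pics/w10.png",c["img"][:,:,::-1])
c=bot.camera("scene");cv2.imwrite("pics/s10.png",cv2.resize(c["img"][120:250,200:380,::-1],(800,578),interpolation=cv2.INTER_CUBIC))
o=bot.get_obs();print(o["clock"],o["joint_positions"].round(2),box(o["eef_pos"]),o["ft_force"])
E
```

```text
10.45 [ 0.14 -0.1   1.87 -0.    1.36 -0.27] [30.2  2.1 98.7] [ 0.20236848 -0.36860784  0.82948679]
```

View pics/w10.png

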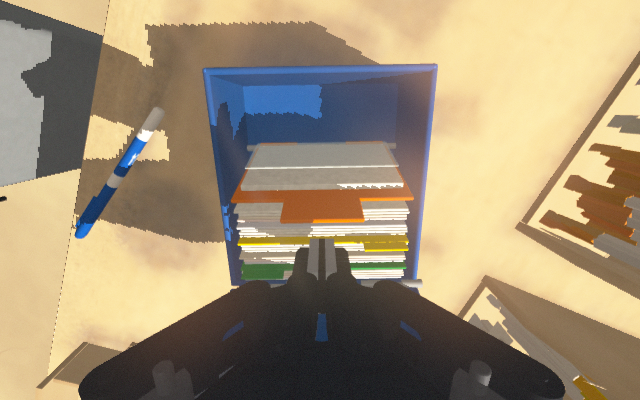

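View pics/s10.png

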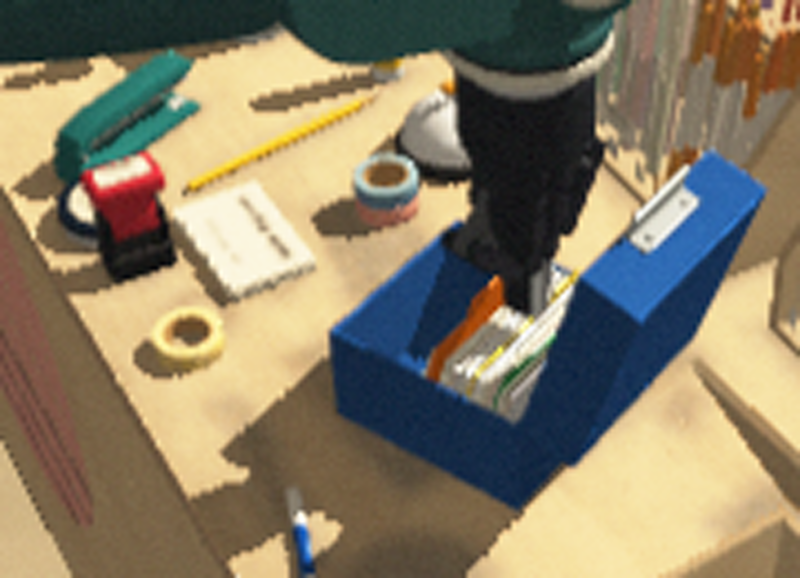

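Fingertip stands behind the orange tab (tab top edge at row 220, tip at row 240), with nothing touched. Pushing forward now.

>>> {"fn": "jog_arm", "kwargs": {"increments": [{"x": -0.007,"y": 0,"z": 0,"rx": 0,"ry": 0,"rz": 0,"fingers": 1},{"x": -0.012,"y": 0,"z": 0,"rx": 0,"ry": 0,"rz": 0,"fingers": 1},{"x": -0.017,"y": 0,"z": 0,"rx": 0,"ry": 0,"rz": 0,"fingers": 1},{"x": -0.022,"y": 0,"z": 0,"rx": 0,"ry": 0,"rz": 0,"fingers": 1},{"x": -0.027,"y": 0,"z": 0,"rx": 0,"ry": 0,"rz": 0,"fingers": 1},{"x": -0.032,"y": 0,"z": 0,"rx": 0,"ry": 0,"rz": 0,"fingers": 1},{"x": -0.037,"y": 0,"z": 0,"rx": 0,"ry": 0,"rz": 0,"fingers": 1},{"x": -0.042,"y": 0,"z": 0,"rx": 0,"ry": 0,"rz": 0,"fingers": 1},{"x": -0.047,"y": 0,"z": 0,"rx": 0,"ry": 0,"rz": 0,"fingers": 1},{"x": -0.05,"y": 0,"z": 0,"rx": 0,"ry": 0,"rz": 0,"fingers": 1}]}}

```text
clock: 11.7
eef_pos: [517.8, 146.4, 98.3]
tool_rot: [-1.374, 0.905, -0.907]
ft_force: [-0.3, 0.2, 0.5]
grip_width: 0.1
```

```bash
python3 - <<'E'
from workcell import bot
from h import *
c=bot.camera("wrist");cv2.imwrite("pics/w11.png",c["img"][:,:,::-1])
o=bot.get_obs();print(o["clock"],box(o["eef_pos"]),o["ft_force"])
E
```

```text
11.75 [-20.4   1.9  98.3] [ 0.52731636  0.52056629 -0.51767466]
```

View pics/w11.png

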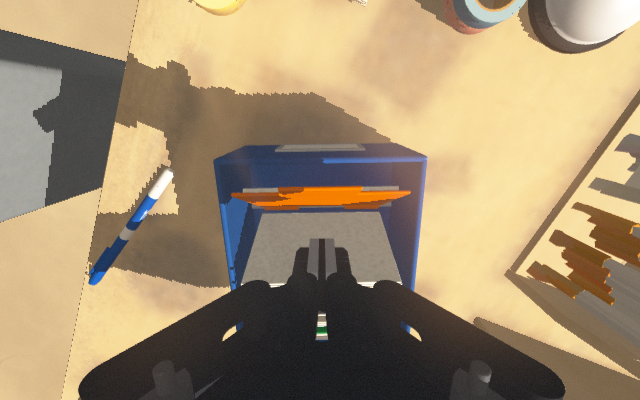

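>>> {"fn": "jog_arm", "kwargs": {"increments": [{"x": 0.002,"y": -0.02,"z": 0,"rx": 0,"ry": 0,"rz": 0,"fingers": 1},{"x": 0.004,"y": -0.06,"z": 0,"rx": 0,"ry": 0,"rz": 0,"fingers": 1},{"x": 0.004,"y": -0.11,"z": 0,"rx": 0,"ry": 0,"rz": 0,"fingers": 1},{"x": 0.004,"y": -0.17,"z": 0,"rx": 0,"ry": 0,"rz": 0,"fingers": 1},{"x": -0.04,"y": -0.2,"z": 0,"rx": 0,"ry": 0,"rz": 0,"fingers": 1},{"x": -0.1,"y": -0.2,"z": 0,"rx": 0,"ry": 0,"rz": 0,"fingers": 1},{"x": -0.15,"y": -0.2,"z": 0,"rx": 0,"ry": 0,"rz": 0,"fingers": 1},{"x": -0.2,"y": -0.2,"z": 0,"rx": 0,"ry": 0,"rz": 0,"fingers": 1},{"x": -0.2,"y": -0.2,"z": 0,"rx": 0,"ry": 0,"rz": 0,"fingers": 1},{"x": -0.2,"y": -0.2,"z": 0,"rx": 0,"ry": 0,"rz": 0,"fingers": 1}]}}

```text
clock: 13.0
eef_pos: [439.1, 329.6, 299.2]
tool_rot: [-1.373, 0.904, -0.907]
ft_force: [0.3, -0.1, 0.3]
grip_width: 0.1
```

```bash
python3 - <<'E'
from workcell import bot
from h import *
c=bot.camera("wrist");cv2.imwrite("pics/w12.png",c["img"][:,:,::-1])
c=bot.camera("scene");cv2.imwrite("pics/s12.png",cv2.resize(c["img"][120:250,200:380,::-1],(800,578),interpolation=cv2.INTER_CUBIC))
t=bot.camera("top");cv2.imwrite("pics/t12.png",cv2.resize(t["img"][120:270,180:380,::-1],(800,600),interpolation=cv2.INTER_CUBIC))
# base front top edge corners & tab forecast
for w in(W(-70,65,75),W(-70,-65,75),W(-18-102*np.sin(.6),0,10+102*np.cos(.6))): print(((proj(t,w)-[180,120])*4).round(),((proj(c,w)-[200,120])*4.444).round())
o=bot.get_obs();print(o["clock"],box(o["eef_pos"]),o["ft_force"],abs(o["dq"]).max())
E
```

```text
[[327. 238.]] [[462. 215.]]
[[404. 437.]] [[329. 328.]]
[[353. 336.]] [[389. 243.]]
13.15 [-219.     1.9  298.7] [-0.09272551  0.13981809 -0.38811625] 0.0033527133807220973
```

View pics/s12.png

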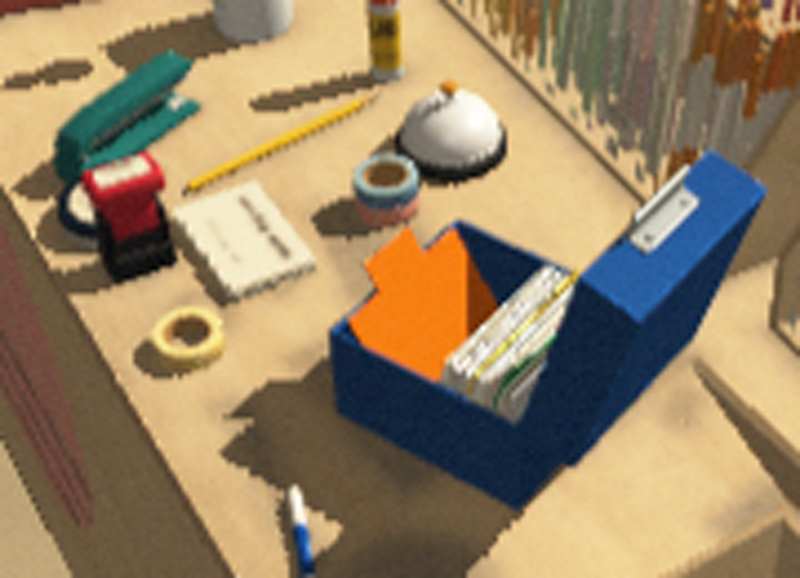

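View pics/t12.png

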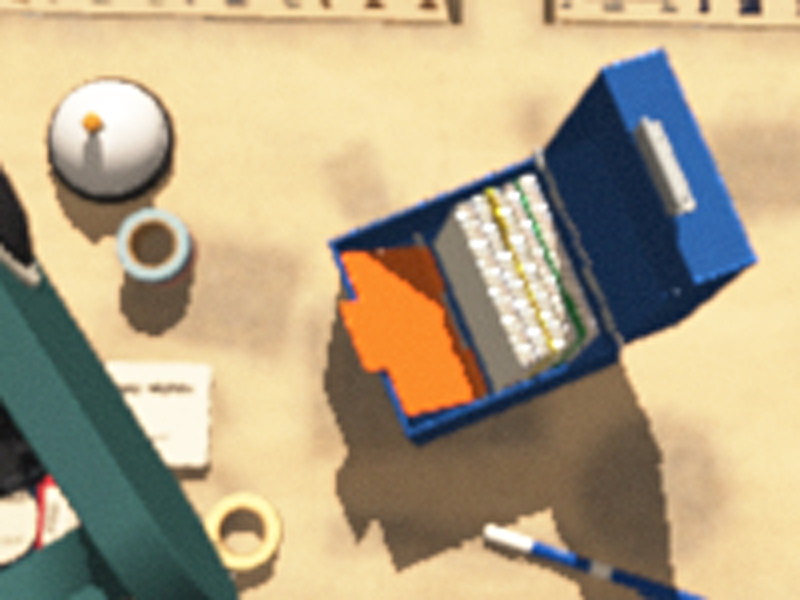

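```bash
python3 -c "
from workcell import bot
print(bot.job_done())"
```

```text
the job is handed in; nothing more can be done
None
```

The lid now stands open by its own weight and the orange divider leans forward on the front wall. I handed the job in at about 13 s.

- **Lid:** I pushed up the steel front lip with the closed fingertips. The lid was let go at about 1.45 rad, past its balance point, and fell open on its own.
- **Divider:** I pushed the orange tab forward from behind until the divider fell forward by itself. Then I raised the hand clear.

**Last checks:** The scene and top pictures show the lid fully open and the divider resting on the front wall. The neighbouring items look untouched. The box corners are within about 1–2 camera pixels of where I first located the box. Wrist force readings stayed at about 1.5 N or less whenever I read them, the hand was about 200 mm clear, and the arm was still. No check failed or disagreed.

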